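Unlock the left-hand screw of the block-trimming jig and draw its carrier out

TASK

The wax block in the trimming jig has to be changed. The black knob locks the sliding carrier with a left-hand thread: loosen it by turning it clockwise (seen from above) until you feel it come up against its stop, then draw the carrier by its post all the way out to its front stop. The jig only stands on the bench, so do not force either stop and shift it; leave the block in its pocket on the carrier and the other things on the bench alone.

Things in the scene. Friction and masses are not known exactly. Their poses are not given: they have to be found in the camera images.
- jig: Aluminium block-trimming jig, base 200 x 110 x 16 mm, 2.2 kg, standing loose on rubber feet. Origin: centre of its underside; x runs along the slide, -x is the front, where the carrier comes out; z up. Rails with lips over the carrier: outer faces at y = +-45 mm, tops 36.5 mm above the bench. A moment over about 1 N m twists it on the bench, a push over about 12 N drags it.
- bridge_top (a point): Point on the lock screw's axis, on the top face of the fixed bridge that carries the screw over the rear of the jig (45 mm behind its origin), 50.5 mm above the bench. The bridge is 36 mm long in the jig's x and 90 mm in y. Fingertips must stay above it.
- knob_mid (a point): Middle (on the axis, mid-height) of the round black lock knob above the bridge: 46 mm diameter, fine upright ribs, 26 mm tall, axis upright; may be gripped at any yaw. This point is 76 mm above the bench when fully screwed down. Left-hand coarse thread: turned clockwise seen from above, it rises 2.2 mm per radian. It stays where it is left.
- knob_top (a point): Centre of the knob's top, 13 mm above knob_mid. How far it is screwed in differs each time: it needs about 2 to 3.4 rad clockwise to its upper stop, so several grasps. It drags with about 0.2 N m; at the hard stop the moment rises steeply. The screw's 8 mm pin locks the carrier from above and comes clear some 0.8 rad before the stop.
- carrier: Steel sliding carrier: 12 mm plate in the guide of the jig, along the jig's x, underside 16 mm above the bench, 0.3 kg, sliding freely with about 1 mm play. Origin: underside, at the locking hole; locked, it lies at x = +45 mm in the jig. It can move 50 mm to the jig's -x before its shoulders meet the front stops.
- pull_post (a point): Middle of the upright post at the carrier's front end, by which it is drawn: 12 mm in the jig's x, 18 mm in y, standing on the plate from 28 to 68 mm above the bench, with a thin round cap 22 mm across on top. This point is 50 mm above the bench, 169 mm in front of the carrier's origin. Axes as the carrier's.
- block: White tissue cassette with a wax block, 41 x 28 x 12 mm, lying loose in the shallow pocket (4 mm fences) on the carrier behind the post; origin: centre of its underside.
- forceps: Steel forceps, 127 x 13 x 8 mm, lying on the bench beside the jig on its -y side; origin: centre of the underside.
- brown_bottle: Brown bottle with a red cap, 68 mm diameter, 135 mm tall, standing behind the jig; origin: centre of the underside.

How it is judged (in metres and radians):
On the way:
1. the knob is unscrewed clockwise to its upper stop while the carrier is still home (z of knob_mid in the frame of jig above 0.0842 m and x of carrier in the frame of jig above 0.035 m), for 0.2 s.
At the end, for the whole second after the job is handed in: The knob is unscrewed to its upper stop (within about 0.3 rad: its middle at least 83.8 mm above the jig's underside), the carrier lies at rest in the guide, drawn out to its front stop (within 6 mm), and the block still lies flat in its pocket (z of knob_mid in the frame of jig above 0.0838 m and x of carrier in the frame of jig below 0.001 m and z of carrier in the frame of jig between 0.01 and 0.022 m and horizontal distance between pull_post and block between 0.03 and 0.048 m and angle between block's own z axis and vertical below 0.2 rad and linear speed of carrier below 0.01 m/s); the robot touches nothing.
It fails at once if the jig is shifted by more than 15 mm (distance of jig from where it was at the start of the episode above 0.015 m).
It fails at once if the jig is twisted on the bench: the carrier's post swings more than 18 mm aside while the carrier is still locked (x of carrier in the frame of jig above 0.035 m and distance of pull_post from where it was at the start of the episode above 0.018 m).
It fails at once if the forceps are shoved more than 30 mm (distance of forceps from where it was at the start of the episode above 0.03 m).
It fails at once if the brown bottle is shoved more than 30 mm (distance of brown_bottle from where it was at the start of the episode above 0.03 m).
It fails at once if the block is tipped or thrown out of its pocket (angle between block's own z axis and vertical above 0.5 rad).
It also fails if it takes over 64 s, if anything falls off the work surface, if the arm or the gripper's body presses on something with over 40 N, if the wrist force passes 120 N, or if a joint passes its speed limit or range.

ROBOT

A 6-joint arm with a two-finger parallel gripper is mounted at the origin on a cart in front of the work surface, level with it; the furniture and walls round the work are solid. World frame = base frame: x ahead of the robot, y to its left, z up, the work surface at z = 0. Lengths are in m, angles in degrees, forces in N, time in s.
With the tool pointing down it reaches from about 0.3 to 0.75 m from the base axis. Payload 8.5 kg.
Tool frame: the origin (TCP) lies at the very end of the fingers, on their centre line; the grasp point (between the pads) lies 19 mm behind it; z points along the fingers, y is the line along which they close (so a half turn about z gives the same grasp; the last joint's range is limited). The gripper opens to 85 mm and grips with 20 to 120 N. Pads are 22 mm wide; open, the fingers measure 114 mm over their backs; the gripper's body (76 mm by 85 mm) begins 54 mm behind the grasp point. The pads swing forward as they close: fully open they stand 13 mm farther back than shut.
Start: joints at [56.648, 21.807, 74.336, -0, 83.858, -12.336], TCP at [0.197, 0.513, 0.231] pointing down, gripper open.
Joint ranges: [-178.18, 178.18], [-50.72, 133.34], [12.68, 142.11], [-81.47, 261.47], [9.98, 163.14], [-165.26, 165.26]. Speed limits (degrees/s): [136.94, 136.94, 180, 180, 180, 180].

INTERFACE

Orientations are given as a 3x3 rotation matrix whose columns are the frame's x, y, z axes.
In Python, from rig import env, imaging gives the robot as it stands. The module is installed in compiled form; this text tells all that it offers.
- The arm moves only by the tool arm_command, never from a script. Its arguments are lists of equal length, an entry for each row: "turn": the turn, a rotation vector about the tool's x, y, z in units of 5 degrees (1.0 is 5 degrees), a list of three; "xyz": the shift along the tool's x, y, z in units of 50 mm (1.0 is 50 mm), a list of three; "claw": the finger opening in mm, from 0 to 85.4. A call has 1 to 12 rows; each row shifts and turns the commanded pose from where the row before left it, along the tool's axes as they then stand; what a row does not reach is not made up. A row lasts 1/10 s, in which the tool goes at most 50 mm and 8.59 degrees, less where a joint would pass 70% of its speed; a pose out of reach is approached as far as the arm can. A call is refused whole if a number of a shift passes 1 or a number of a turn 1, either way. A call with a gripper value outside its range is refused whole. The fingers move at their own pace and stop on an object; "squeeze" is the grip in N (left out, the last holds). Time passes only in rows, so rows that do not move let the fingers close. It gives the time, the measured TCP pose, the force, the opening and the grip force at its end, in the units of the state.
- env.observe(): the state, without advancing time (a new reading comes with each control period).
- imaging.get_image(name): name is "scene" or "top"; returns (picture, depth): 420x560x3 uint8, blue, green, red; 420x560 float32, m along the optical axis (not along the pixel's ray), 0 where there is no reading.
- imaging.camera_info(name): a dict with "camera_matrix" (3x3 intrinsics, pixels), "rvec" (rotation vector, rad) and "tvec" (3), from world to camera coordinates, as OpenCV has them. Camera axes: x right, y down, z forward; pixel columns grow to the right and rows downward; lengths in m; the calibration is good to about 2 mm. A picture is of the moment at which its call begins. camera_info takes no time and is no camera call.
- env.close_job(): hands the job in; it is judged then, once.
The state is a dict: "time_s": time; "q": joint angles; "qvel": joint speeds; "joint_efforts": joint torques, N m; "position": TCP position; "tool_rot": TCP orientation; "ft_force": force on the tool from outside, world axes, zero at the start; "wrist_torque": the same for the moment, N m; "grip_width": finger opening in m; "gripper_force": force on a finger pad.
Only numpy, scipy, OpenCV 4.12 (cv2) and the standard library are available. Lean on these libraries where they do the work, as an engineer would, in place of code of your own. Each camera call takes 0.05 s, during which the arm holds its last target. There are 200 camera calls.

## Working session

There is one attempt and no reset: what is moved stays moved. The work goes in short steps, Python scripts to look and compute and a tool call to move; the robot and the scene stay as the last step left them, time stands still between calls to the robot, and variables do not carry over. Pictures are saved under pics/ and viewed, at most 10 in all, crops included, and the job is handed in when it is done.

Besides the shell and the picture viewer there is one more tool, called after "Emit:" in YAML: its name, and indented under it one key for each argument. arm_command: Moves the arm, as the interface text tells. Its arguments: {"type":"object","properties":{"turn":{"type":"array"},"xyz":{"type":"array"},"claw":{"type":"array"},"squeeze":{"type":"number"}},"required":["turn","xyz","claw"]}

```bash
mkdir -p pics; cat > h.py <<'E'
import numpy as np, cv2
from rig import env, imaging
def cam(n):
    c=imaging.camera_info(n); R=cv2.Rodrigues(np.array(c["rvec"],float))[0]
    return np.array(c["camera_matrix"],float),R,np.array(c["tvec"],float).ravel()
def ray(n,u,v,z):
    K,R,t=cam(n); o=-R.T@t; d=R.T@np.linalg.inv(K)@np.array([u,v,1.0])
    return o+d*(z-o[2])/d[2]
def cloud(n,dep):
    K,R,t=cam(n); v,u=np.indices(dep.shape)
    P=np.stack([(u-K[0,2])/K[0,0]*dep,(v-K[1,2])/K[1,1]*dep,dep],-1)
    P=(P-t)@R; P[dep<=0]=np.nan
    return P
E
python3 - <<'E'
from h import *
s=env.observe(); print({k:np.round(v,3).tolist() for k,v in s.items()})
for n in("top","scene"):
    im,d=imaging.get_image(n); cv2.imwrite(f"pics/{n}0.png",im); np.save(f"{n}0.npy",d)
    K,R,t=cam(n); print(n,-R.T@t,K[0,0],R[2])
E
```

```text
{'time_s': 0.0, 'q': [56.649, 21.84, 74.385, -0.0, 83.857, -12.337], 'qvel': [0.146, -0.035, 0.142, 0.084, 0.016, 0.107], 'joint_efforts': [-0.001, -44.846, -23.128, -0.0, 0.005, 0.0], 'position': [0.197, 0.513, 0.231], 'tool_rot': [[-0.933, 0.359, -0.001], [0.359, 0.933, -0.001], [0.0, -0.001, -1.0]], 'ft_force': [-0.521, -0.344, 0.66], 'wrist_torque': [-0.007, -0.012, -0.002], 'gripper_force': 0.0, 'grip_width': 0.086}
top [0.47235842 0.06274111 0.9151114 ] 395.5945782825757 [ 0.16334487 -0.01932776 -0.98637969]
scene [ 0.00641252 -0.52449945  0.48362807] 538.6559633846225 [ 0.62309938  0.63611121 -0.45509306]
```

View pics/top0.png

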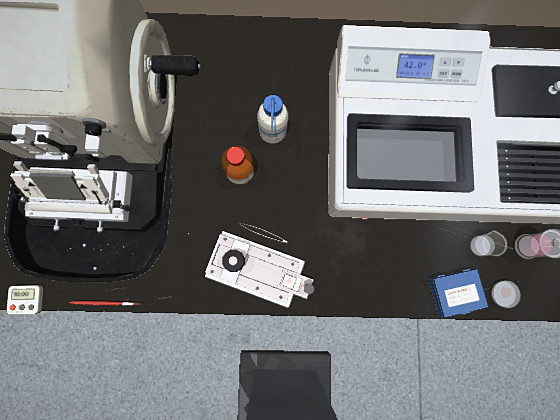

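View pics/scene0.png

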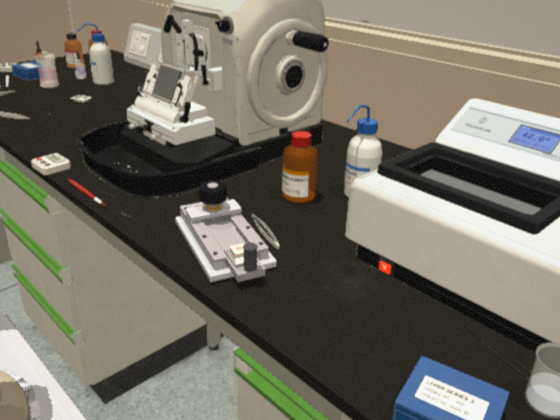

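Top view: the black knob is at about (234,261) and the post cap at (307,287). The forceps lie beyond the jig at (263,233) and the bottle is at (237,165). In the scene view the knob is at (211,192) and the post at (250,257).

```bash
python3 - <<'E'
from h import *
d=np.load("top0.npy"); im=cv2.imread("pics/top0.png"); P=cloud("top",d)
g=im.max(2)
def rep(name,m):
    q=P[m]; q=q[np.isfinite(q[:,2])]; print(name,len(q),np.round(np.median(q,0),4),np.round(q.min(0),4),np.round(q.max(0),4), (q[:,:2].min(0)+q[:,:2].max(0))/2)
box=np.zeros(g.shape,bool); box[225:310,200:325]=1
z=P[...,2]
kn=box&(z>0.075); kn[:, 285:]=0
print(np.histogram(z[box&(z>0.055)],bins=np.arange(.055,.1,.0025)))
zt=np.nanpercentile(z[kn],80)
m=kn&(g<90); rep("knob",m)
v,u=np.nonzero(m); (c,r)=cv2.minEnclosingCircle(np.c_[u,v].astype(np.float32)); print(c,r,ray("top",*c,zt))
post=box&(z>0.058); post[:,:290]=0; rep("post",post)
base=box&(z>0.008)&(z<0.06); q=P[base][:,:2].astype(np.float32); rect=cv2.minAreaRect(q); print(rect)
br=box&(z>.044)&(z<.056); br[:,285:]=0; rep("bridge",br); print(cv2.minAreaRect(P[br][:,:2].astype(np.float32)))
b16=box&(z>.012)&(z<.02);rep("b16",b16);print(cv2.minAreaRect(P[b16][:,:2].astype(np.float32)))
rail=box&(z>.034)&(z<.039);rep("rail",rail);print(cv2.minAreaRect(P[rail][:,:2].astype(np.float32)))
# second view
d2=np.load("scene0.npy"); i2=cv2.imread("pics/scene0.png"); P2=cloud("scene",d2); b2=np.zeros(d2.shape,bool); b2[175:275,185:270]=1
z2=P2[...,2]; m2=b2&(z2>.07)&(i2.max(2)<110); rep("knob2",m2)
m3=b2&(z2>.05); m3[:240]=0; rep("post2",m3)
E
```

```text
(array([  0,   0,   0,   5,  25,  49,   8,   2,   4,   1,   1,   4,   9,
       116, 202,  64,   1]), array([0.055 , 0.0575, 0.06  , 0.0625, 0.065 , 0.0675, 0.07  , 0.0725,
       0.075 , 0.0775, 0.08  , 0.0825, 0.085 , 0.0875, 0.09  , 0.0925,
       0.095 , 0.0975]))
knob 319 [0.4984 0.1417 0.0907] [0.4764 0.1201 0.0751] [0.52   0.1653 0.095 ] [0.49819143 0.14270946]
(233.0, 260.5) 11.280613899230957 [0.49782642 0.14229121 0.09222084]
post 84 [ 0.4447 -0.0163  0.0678] [ 0.4344 -0.026   0.0645] [ 0.4533 -0.0066  0.0715] [ 0.44382998 -0.01633557]
((0.49408429861068726, 0.08175311237573624), (0.22994494438171387, 0.14120063185691833), 71.25079345703125)
bridge 362 [0.4805 0.1426 0.0491] [0.4513 0.1132 0.0443] [0.544  0.1734 0.0538] [0.49765291 0.14326718]
((0.4984651505947113, 0.14357371628284454), (0.036260321736335754, 0.08992766588926315), 71.00300598144531)
b16 824 [0.4758 0.0831 0.0146] [ 0.4006 -0.0104  0.012 ] [0.5666 0.2111 0.0197] [0.48359731 0.10031837]
((0.4840339422225952, 0.10061269998550415), (0.19902805984020233, 0.1097317636013031), 71.15947723388672)
rail 1130 [0.4819 0.0842 0.0355] [ 0.4149 -0.0047  0.034 ] [0.5573 0.2081 0.039 ] [0.48607503 0.10165501]
((0.48291540145874023, 0.09767644852399826), (0.20543459057807922, 0.08969870954751968), 71.1476821899414)
knob2 499 [ 0.6573  0.205  -0.0017] [ 0.5245  0.1025 -0.0066] [0.6867 0.2388 0.0509] [0.60560831 0.17063506]
post2 211 [0.5217 0.1117 0.0346] [0.5017 0.0959 0.0122] [0.5407 0.1261 0.0777] [0.52119691 0.1110234 ]
```

Emit:
arm_command:
  turn:
    - [0,0,0]
    - [0,0,0]
    - [0,0,0]
    - [0,0,0]
    - [0,0,0]
    - [0,0,0]
    - [0,0,0]
    - [0,0,0]
    - [0,0,0]
    - [0,0,0]
    - [0,0,0]
    - [0,0,0]
  xyz:
    - [-0.69,-0.4,0.1]
    - [-0.69,-0.4,0.1]
    - [-0.69,-0.4,0.1]
    - [-0.69,-0.4,0.1]
    - [-0.69,-0.4,0.1]
    - [-0.69,-0.4,0.1]
    - [-0.69,-0.4,0.1]
    - [-0.69,-0.4,0.1]
    - [-0.69,-0.4,0.1]
    - [-0.69,-0.4,0.1]
    - [-0.69,-0.4,0.1]
    - [-0.69,-0.4,0.1]
  claw: [85,85,85,85,85,85,85,85,85,85,85,85]
  squeeze: 22

```text
time_s: 1.3
position: [0.4983, 0.1394, 0.1709]
tool_rot: [[-0.933, 0.359, -0.001], [0.359, 0.933, 0.0], [0.001, -0.0, -1.0]]
ft_force: [0.5, 0.5, -0.7]
grip_width: 0.0851
gripper_force: 0.0
```

Emit:
arm_command:
  turn:
    - [0,0,-1]
    - [0,0,-1]
    - [0,0,-1]
    - [0,0,-1]
    - [0,0,0]
  xyz:
    - [0,0,0]
    - [0,0,0]
    - [0,0,0]
    - [0,0,0]
    - [0,0,0]
  claw: [85,85,85,85,85]

```text
time_s: 1.8
position: [0.4975, 0.1409, 0.171]
tool_rot: [[-1.0, 0.017, -0.001], [0.017, 1.0, -0.0], [0.001, -0.0, -1.0]]
ft_force: [0.7, -0.6, -1.0]
grip_width: 0.085
gripper_force: 0.0
```

```bash
cat >> h.py <<'E'
def st(target=None,yaw=None):
    s=env.observe(); p=np.array(s["position"]);R=np.array(s["tool_rot"])
    print(s["time_s"],"p",np.round(p,4),"q",np.round(s["q"],1),"F",np.round(s["ft_force"],2),"T",np.round(s["wrist_torque"],3),"w",round(s["grip_width"],4),"g",round(s["gripper_force"],1),"yawx",round(float(np.degrees(np.arctan2(R[1,0],R[0,0]))),2),"z",np.round(R[:,2],4))
    if target is not None: print("units in tool axes",np.round(R.T@(np.array(target)-p)/0.05,3))
E
python3 -c "
from h import *
st([.498,.1425,.062])"
```

```text
1.8 p [0.4975 0.1409 0.171 ] q [  2.7  21.6  85.3   0.   73.1 -86.3] F [ 0.68 -0.58 -0.96] T [-0.033  0.013 -0.055] w 0.085 g 0.0 yawx 179.02 z [-8.e-04 -0.e+00 -1.e+00]
units in tool axes [-0.012  0.033  2.181]
```

Emit:
arm_command:
  turn:
    - [0,0,0]
    - [0,0,0]
    - [0,0,0]
    - [0,0,0]
    - [0,0,0]
    - [0,0,0]
    - [0,0,0]
    - [0,0,0]
  xyz:
    - [-0.012,0.033,0.38]
    - [0,0,0.4]
    - [0,0,0.4]
    - [0,0,0.4]
    - [0,0,0.3]
    - [0,0,0.2]
    - [0,0,0.1]
    - [0,0,0]
  claw: [85,85,85,85,85,85,85,85]

```text
time_s: 2.6
position: [0.4982, 0.1425, 0.0621]
tool_rot: [[-1.0, 0.018, -0.001], [0.018, 1.0, -0.0], [0.001, -0.0, -1.0]]
ft_force: [-0.2, 0.4, 0.6]
grip_width: 0.0849
gripper_force: 0.0
```

Emit:
arm_command:
  turn:
    - [0,0,0]
    - [0,0,0]
    - [0,0,0]
    - [0,0,0]
    - [0,0,0]
    - [0,0,0]
  xyz:
    - [0,0,0]
    - [0,0,0]
    - [0,0,0]
    - [0,0,0]
    - [0,0,0]
    - [0,0,0]
  claw: [60,50,46,40,40,40]
  squeeze: 22

```text
time_s: 3.2
position: [0.4986, 0.1434, 0.0632]
tool_rot: [[-1.0, 0.018, 0.002], [0.018, 1.0, 0.002], [-0.002, 0.002, -1.0]]
ft_force: [-0.3, 5.7, 5.9]
grip_width: 0.0453
gripper_force: 22.6
```

```bash
python3 - <<'E'
from h import *
st([.498,.1425,.062])
im,d=imaging.get_image("scene"); cv2.imwrite("pics/s1.png",cv2.resize(im[120:300,130:350],None,fx=3,fy=3))
E
```

```text
3.2 p [0.4986 0.1434 0.0632] q [  2.9  29.6  93.1   0.1  57.2 -86.1] F [-0.28  5.65  5.91] T [ 0.847  0.139 -0.008] w 0.0453 g 22.6 yawx 178.97 z [ 0.0018  0.0016 -1.    ]
units in tool axes [ 0.012 -0.017  0.024]
```

View pics/s1.png

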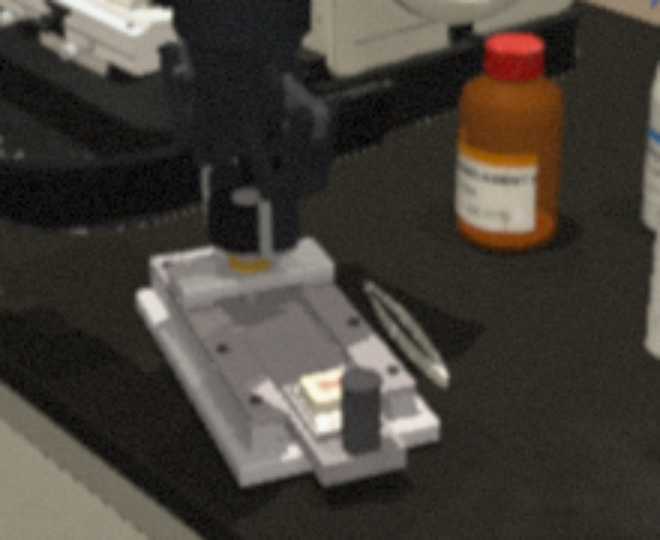

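The fingers hold the knob, seen at about (250,220) in the crop. The block and post (360,410) are untouched. I'll relieve the small grasp load, then turn.

Emit:
arm_command:
  turn:
    - [0,0,0]
    - [0,0,0.5]
    - [0,0,1]
    - [0,0,1]
    - [0,0,1]
    - [0,0,1]
    - [0,0,1]
    - [0,0,1]
    - [0,0,0.5]
  xyz:
    - [0,0.02,-0.024]
    - [0,0,-0.002]
    - [0,0,-0.004]
    - [0,0,-0.004]
    - [0,0,-0.004]
    - [0,0,-0.004]
    - [0,0,-0.004]
    - [0,0,-0.004]
    - [0,0,-0.002]
  claw: [40,40,40,40,40,40,40,40,40]

```text
time_s: 4.15
position: [0.4984, 0.1431, 0.0648]
tool_rot: [[-0.807, 0.59, 0.0], [0.59, 0.807, -0.001], [-0.001, -0.001, -1.0]]
ft_force: [1.5, -2.7, -4.2]
grip_width: 0.0452
gripper_force: 25.1
```

```bash
python3 -c "
from h import *
st()"
```

```text
4.15 p [0.4984 0.1431 0.0648] q [  3.   29.5  93.   -0.1  57.5 -50.8] F [ 1.47 -2.7  -4.17] T [-0.283 -0.273  0.207] w 0.0452 g 25.1 yawx 143.84 z [ 0.    -0.001 -1.   ]
```

Emit:
arm_command:
  turn:
    - [0,0,1]
    - [0,0,1]
    - [0,0,1]
    - [0,0,1]
    - [0,0,1]
    - [0,0,1]
    - [0,0,1]
    - [0,0,1]
  xyz:
    - [0,-0.006,0.0]
    - [0,0,-0.002]
    - [0,0,-0.004]
    - [0,0,-0.004]
    - [0,0,-0.004]
    - [0,0,-0.004]
    - [0,0,-0.004]
    - [0,0,-0.004]
  claw: [40,40,40,40,40,40,40,40]

```text
time_s: 4.95
position: [0.498, 0.1428, 0.0662]
tool_rot: [[-0.239, 0.971, -0.0], [0.971, 0.239, -0.001], [-0.001, -0.001, -1.0]]
ft_force: [0.3, -2.7, -1.0]
grip_width: 0.0451
gripper_force: 25.4
```

```bash
python3 -c "
from h import *
st()"
```

```text
4.95 p [0.498  0.1428 0.0662] q [  2.9  29.4  92.9  -0.1  57.7 -10.8] F [ 0.33 -2.73 -0.96] T [-0.364 -0.068  0.231] w 0.0451 g 25.4 yawx 103.81 z [-4.0e-04 -1.2e-03 -1.0e+00]
```

Emit:
arm_command:
  turn:
    - [0,0,1]
    - [0,0,1]
    - [0,0,1]
    - [0,0,1]
    - [0,0,1]
    - [0,0,1]
    - [0,0,1]
  xyz:
    - [0,0,-0.004]
    - [0,0,-0.004]
    - [0,0,-0.004]
    - [0,0,-0.004]
    - [0,0,-0.004]
    - [0,0,-0.004]
    - [0,0,-0.004]
  claw: [40,40,40,40,40,40,40]

```text
time_s: 5.65
position: [0.4976, 0.1428, 0.0675]
tool_rot: [[0.361, 0.932, -0.001], [0.932, -0.361, -0.001], [-0.002, -0.001, -1.0]]
ft_force: [-2.6, -2.7, -1.2]
grip_width: 0.0454
gripper_force: 25.4
```

Emit:
arm_command:
  turn:
    - [0,0,1]
    - [0,0,0.6]
    - [0,0,0.4]
  xyz:
    - [0,0,-0.004]
    - [0,0,-0.002]
    - [0,0,-0.002]
  claw: [40,40,40]

```text
time_s: 5.95
position: [0.4975, 0.1428, 0.0679]
tool_rot: [[0.516, 0.856, -0.002], [0.856, -0.516, -0.001], [-0.002, -0.001, -1.0]]
ft_force: [-2.9, -3.3, -1.2]
grip_width: 0.0453
gripper_force: 25.5
```

```bash
python3 -c "
from h import *
st()"
```

```text
5.95 p [0.4975 0.1428 0.0679] q [ 2.9 29.2 92.9 -0.1 58.  34.1] F [-2.85 -3.29 -1.17] T [-0.325  0.239  0.254] w 0.0453 g 25.5 yawx 58.9 z [-0.0016 -0.0011 -1.    ]
```

Emit:
arm_command:
  turn:
    - [0,0,0.8]
    - [0,0,0.8]
    - [0,0,0.4]
  xyz:
    - [0,0,-0.003]
    - [0,0,-0.003]
    - [0,0,-0.002]
  claw: [40,40,40]

```text
time_s: 6.25
position: [0.4974, 0.1429, 0.0683]
tool_rot: [[0.658, 0.753, -0.002], [0.753, -0.658, -0.001], [-0.002, -0.001, -1.0]]
ft_force: [-2.2, -1.0, -0.9]
grip_width: 0.0453
gripper_force: 25.5
```

```bash
python3 -c "
from h import *
st()"
```

```text
6.25 p [0.4974 0.1429 0.0683] q [ 2.9 29.2 92.9 -0.1 58.1 44.1] F [-2.23 -1.04 -0.87] T [-0.28   0.349  0.218] w 0.0453 g 25.5 yawx 48.88 z [-0.0019 -0.001  -1.    ]
```

Emit:
arm_command:
  turn:
    - [0,0,0.8]
    - [0,0,0.8]
    - [0,0,0.6]
  xyz:
    - [0,0,-0.003]
    - [0,0,-0.003]
    - [0,0,-0.002]
  claw: [40,40,40]

```text
time_s: 6.55
position: [0.4973, 0.143, 0.0687]
tool_rot: [[0.789, 0.614, -0.002], [0.614, -0.789, -0.001], [-0.002, -0.001, -1.0]]
ft_force: [-2.0, -1.0, -0.4]
grip_width: 0.0447
gripper_force: 25.5
```

```bash
python3 -c "
from h import *
st()"
```

```text
6.55 p [0.4973 0.143  0.0687] q [ 2.9 29.1 92.8 -0.1 58.2 55.1] F [-2.03 -0.95 -0.38] T [-0.212  0.425  0.275] w 0.0447 g 25.5 yawx 37.87 z [-2.e-03 -9.e-04 -1.e+00]
```

Emit:
arm_command:
  turn:
    - [0,0,0.8]
    - [0,0,0.6]
    - [0,0,0.4]
  xyz:
    - [0,0,-0.003]
    - [0,0,-0.003]
    - [0,0,-0.002]
  claw: [40,40,40]

```text
time_s: 6.85
position: [0.4974, 0.1432, 0.069]
tool_rot: [[0.875, 0.484, -0.002], [0.484, -0.875, -0.001], [-0.002, -0.0, -1.0]]
ft_force: [-2.6, -0.4, -2.0]
grip_width: 0.0452
gripper_force: 25.4
```

```bash
python3 -c "
from h import *
st()"
```

```text
6.85 p [0.4974 0.1432 0.069 ] q [ 3.  29.1 92.8 -0.  58.2 64. ] F [-2.61 -0.4  -1.97] T [0.034 0.243 0.8  ] w 0.0452 g 25.4 yawx 28.97 z [-1.6e-03 -8.0e-04 -1.0e+00]
```

The torque jumped to 0.8 N m at 150°, so this is the upper stop. I'll ease off and check.

Emit:
arm_command:
  turn:
    - [0,0,-0.3]
    - [0,0,0]
    - [0,0,0]
  xyz:
    - [0,0,0]
    - [0,0,0]
    - [0,0,0]
  claw: [40,40,40]

```text
time_s: 7.15
position: [0.4975, 0.1433, 0.069]
tool_rot: [[0.862, 0.508, -0.002], [0.508, -0.862, -0.0], [-0.001, -0.001, -1.0]]
ft_force: [-3.4, 0.4, -2.6]
grip_width: 0.0452
gripper_force: 25.3
```

```bash
python3 -c "
from h import *
st()"
```

```text
7.15 p [0.4975 0.1433 0.069 ] q [ 2.9 29.1 92.8  0.  58.2 62.4] F [-3.42  0.35 -2.57] T [0.058 0.508 0.01 ] w 0.0452 g 25.3 yawx 30.51 z [-0.0015 -0.     -1.    ]
```

Emit:
arm_command:
  turn:
    - [0,0,0]
    - [0,0,0]
    - [0,0,0]
    - [0,0,0]
    - [0,0,0]
    - [0,0,-0.8]
    - [0,0,-0.8]
    - [0,0,-0.8]
    - [0,0,-0.8]
    - [0,0,-0.8]
    - [0,0,-0.8]
    - [0,0,-0.8]
  xyz:
    - [0,0,0]
    - [0,0,0]
    - [0,0,0]
    - [0,0,0]
    - [0,0,-0.3]
    - [0,0,-0.5]
    - [0,0,-0.5]
    - [0,0,-0.5]
    - [0,0,-0.3]
    - [0,0,0]
    - [0,0,0]
    - [0,0,0]
  claw: [60,75,75,75,75,75,75,75,75,75,75,75]

```text
time_s: 8.35
position: [0.4982, 0.1433, 0.1745]
tool_rot: [[0.52, 0.854, 0.001], [0.854, -0.52, 0.0], [0.0, 0.001, -1.0]]
ft_force: [1.1, -0.1, -0.2]
grip_width: 0.0747
gripper_force: 0.0
```

```bash
python3 - <<'E'
from h import *
st([.4445,-.0165,.173])
for n in("top","scene"):
    im,d=imaging.get_image(n); cv2.imwrite(f"pics/{n}2.png",im); np.save(f"{n}2.npy",d)
    P=cloud(n,d); z=P[...,2]; g=im.max(2)
    for nm,c in(("knob",(.498,.143)),("post",(.4445,-.0165))):
        m=(np.hypot(P[...,0]-c[0],P[...,1]-c[1])<.028)&(z>.055)&(z<.11)&(g<130)
        q=P[m]; 
        if len(q)<5: print(n,nm,len(q)); continue
        hi=q[q[:,2]>np.percentile(q[:,2],90)-.008]
        print(n,nm,len(q),"med",np.round(np.median(hi,0),4),"mid",np.round((hi.min(0)+hi.max(0))/2,4))
E
```

```text
8.35 p [0.4982 0.1433 0.1745] q [ 2.9 21.5 84.8 -0.  73.6 34.3] F [ 1.06 -0.07 -0.16] T [ 0.006 -0.006  0.041] w 0.0747 g 0.0 yawx 58.65 z [ 7.e-04  0.e+00 -1.e+00]
units in tool axes [-3.288  0.746  0.029]
top knob 0
top post 82 med [ 0.4447 -0.0171  0.0681] mid [ 0.4439 -0.0162  0.0686]
scene knob 599 med [0.4916 0.1353 0.0966] mid [0.4972 0.1414 0.095 ]
scene post 166 med [ 0.4418 -0.0194  0.0684] mid [ 0.4425 -0.0176  0.0658]
```

Emit:
arm_command:
  turn:
    - [0,0,0]
    - [0,0,0]
    - [0,0,0]
    - [0,0,0]
    - [0,0,0]
    - [0,0,0]
    - [0,0,0]
    - [0,0,0]
    - [0,0,-0.85]
    - [0,0,-0.85]
    - [0,0,-0.8]
    - [0,0,0]
  xyz:
    - [-0.41,0.093,0]
    - [-0.41,0.093,0]
    - [-0.41,0.093,0]
    - [-0.41,0.093,0]
    - [-0.41,0.093,0]
    - [-0.41,0.093,0]
    - [-0.41,0.093,0]
    - [-0.41,0.093,0]
    - [0,0,0]
    - [0,0,0]
    - [0,0,0]
    - [0,0,0]
  claw: [45,45,45,45,45,45,45,45,45,45,45,45]

```text
time_s: 9.65
position: [0.4441, -0.016, 0.1743]
tool_rot: [[0.327, 0.945, 0.0], [0.945, -0.327, -0.0], [-0.0, 0.0, -1.0]]
ft_force: [0.5, 0.6, 0.4]
grip_width: 0.0453
gripper_force: 0.0
```

```bash
python3 - <<'E'
from h import *
st([.4443,-.0168,.034])
for f in("0","2"):
    im=cv2.imread(f"pics/scene{f}.png"); P=cloud("scene",np.load(f"scene{f}.npy")); 
    m=(np.hypot(P[...,0]-.498,P[...,1]-.1425)<.02)&(P[...,2]>.08)&(P[...,2]<.11)
    print(f,np.nanpercentile(P[m][:,2],[50,75,90,97]))
im,d=imaging.get_image("top"); P=cloud("top",d); z=P[...,2]; g=im.max(2)
m=(np.hypot(P[...,0]-.498,P[...,1]-.1425)<.03)&(z>.08)&(z<.12)&(g<90)
print("knob top",m.sum(),np.nanmedian(z[m]))
E
```

```text
9.65 p [ 0.4441 -0.016   0.1743] q [-17.4  14.6  95.7  -0.   69.7   1.7] F [0.5  0.6  0.38] T [-0.029  0.031  0.037] w 0.0453 g 0.0 yawx 70.91 z [ 2.e-04 -1.e-04 -1.e+00]
units in tool axes [-0.013  0.008  2.806]
0 [0.09189906 0.09248699 0.09348391 0.09405666]
2 [0.09731267 0.09799298 0.09852669 0.09922131]
knob top 321 0.09612292376221686
```

Emit:
arm_command:
  turn:
    - [0,0,0]
    - [0,0,0]
    - [0,0,0]
    - [0,0,0]
    - [0,0,0]
    - [0,0,0]
    - [0,0,0]
    - [0,0,0]
  xyz:
    - [-0.013,0.008,0.5]
    - [0,0,0.5]
    - [0,0,0.5]
    - [0,0,0.5]
    - [0,0,0.4]
    - [0,0,0.3]
    - [0,0,0.1]
    - [0,0,0]
  claw: [45,45,45,45,45,45,45,45]

```text
time_s: 10.5
position: [0.4442, -0.0167, 0.034]
tool_rot: [[0.327, 0.945, -0.001], [0.945, -0.327, 0.0], [-0.0, -0.001, -1.0]]
ft_force: [0.6, -1.1, -0.5]
grip_width: 0.0448
gripper_force: 0.0
```

Emit:
arm_command:
  turn:
    - [0,0,0]
    - [0,0,0]
    - [0,0,0]
    - [0,0,0]
    - [0,0,0]
    - [0,0,0]
  xyz:
    - [0,0,0]
    - [0,0,0]
    - [0,0,0]
    - [0,0,0]
    - [0,0,0]
    - [0,0,0]
  claw: [30,22,16,12,12,12]
  squeeze: 20

```text
time_s: 11.1
position: [0.4445, -0.0168, 0.0349]
tool_rot: [[0.326, 0.945, 0.001], [0.945, -0.326, -0.0], [-0.0, 0.001, -1.0]]
ft_force: [-0.8, 0.0, 6.2]
grip_width: 0.0178
gripper_force: 22.2
```

```bash
python3 - <<'E'
from h import *
st()
im,d=imaging.get_image("scene"); cv2.imwrite("pics/s3.png",cv2.resize(im[120:300,130:350],None,fx=3,fy=3))
E
```

```text
11.1 p [ 0.4445 -0.0168  0.0349] q [-17.5  27.1 106.3  -0.   46.5   1.5] F [-0.76  0.02  6.18] T [0.016 0.214 0.093] w 0.0178 g 22.2 yawx 70.98 z [ 1.2e-03 -5.0e-04 -1.0e+00]
```

View pics/s3.png

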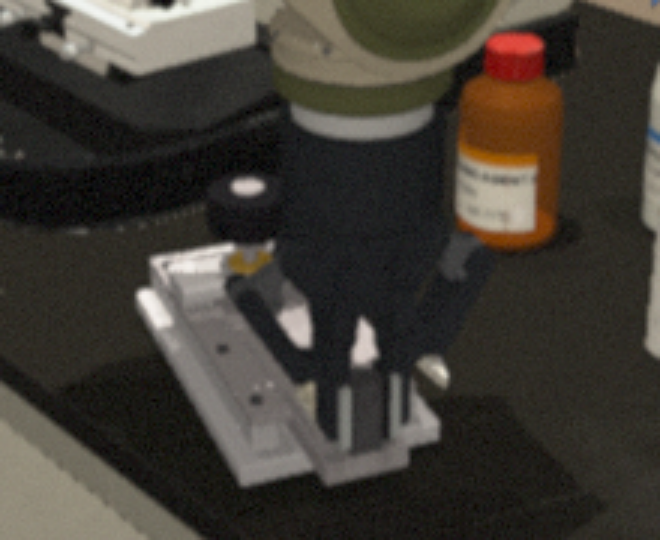

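The fingers (345–405, 410) grip the post. The width is 17.8 mm, matching the 18 mm post. Now I'll draw it out slowly.

Emit:
arm_command:
  turn:
    - [0,0,0]
    - [0,0,0]
    - [0,0,0]
    - [0,0,0]
    - [0,0,0]
    - [0,0,0]
  xyz:
    - [0,0,-0.02]
    - [-0.02,0,0]
    - [-0.04,0,0]
    - [-0.04,0,0]
    - [-0.04,0,0]
    - [0,0,0]
  claw: [12,12,12,12,12,12]

```text
time_s: 11.75
position: [0.4419, -0.0236, 0.0352]
tool_rot: [[0.326, 0.945, -0.0], [0.945, -0.326, -0.0], [-0.0, -0.0, -1.0]]
ft_force: [-0.5, -1.0, -1.2]
grip_width: 0.0179
gripper_force: 21.0
```

```bash
python3 -c "
from h import *
st()"
```

```text
11.75 p [ 0.4419 -0.0236  0.0352] q [-18.5  26.9 106.6  -0.   46.5   0.6] F [-0.54 -0.95 -1.19] T [-0.143  0.017  0.059] w 0.0179 g 21.0 yawx 70.97 z [-3.e-04 -1.e-04 -1.e+00]
```

It slides freely, so the lock pin is clear. Next is 36 mm more, for about 43 mm in all.

Emit:
arm_command:
  turn:
    - [0,0,0]
    - [0,0,0]
    - [0,0,0]
    - [0,0,0]
    - [0,0,0]
    - [0,0,0]
    - [0,0,0]
    - [0,0,0]
    - [0,0,0]
    - [0,0,0]
    - [0,0,0]
  xyz:
    - [-0.04,0,0]
    - [-0.08,0,0]
    - [-0.08,0,0]
    - [-0.08,0,0]
    - [-0.08,0,0]
    - [-0.08,0,0]
    - [-0.08,0,0]
    - [-0.08,0,0]
    - [-0.08,0,0]
    - [-0.04,0,0]
    - [0,0,0]
  claw: [12,12,12,12,12,12,12,12,12,12,12]

```text
time_s: 12.85
position: [0.4302, -0.0577, 0.0352]
tool_rot: [[0.326, 0.945, -0.0], [0.945, -0.326, -0.0], [-0.0, 0.0, -1.0]]
ft_force: [0.6, -1.0, -0.3]
grip_width: 0.0175
gripper_force: 21.0
```

```bash
python3 -c "
from h import *
st([.4445-.05*.3233,-.0168-.05*.9463,.0352])"
```

```text
12.85 p [ 0.4302 -0.0577  0.0352] q [-23.3  26.4 107.9  -0.   45.7  -4.3] F [ 0.61 -1.   -0.32] T [-0.103  0.06   0.037] w 0.0175 g 21.0 yawx 70.97 z [-0.e+00 -2.e-04 -1.e+00]
units in tool axes [-0.134  0.007  0.001]
```

Emit:
arm_command:
  turn:
    - [0,0,0]
    - [0,0,0]
    - [0,0,0]
    - [0,0,0]
    - [0,0,0]
    - [0,0,0]
  xyz:
    - [-0.02,0,0]
    - [-0.02,0,0]
    - [-0.02,0,0]
    - [-0.02,0,0]
    - [-0.02,0,0]
    - [0,0,0]
  claw: [12,12,12,12,12,12]

```text
time_s: 13.45
position: [0.4286, -0.0622, 0.0352]
tool_rot: [[0.326, 0.945, -0.0], [0.945, -0.326, -0.0], [-0.0, -0.0, -1.0]]
ft_force: [0.1, -0.6, -1.5]
grip_width: 0.0177
gripper_force: 21.0
```

Emit:
arm_command:
  turn:
    - [0,0,0]
    - [0,0,0]
  xyz:
    - [-0.016,0,0]
    - [0,0,0]
  claw: [12,12]

```text
time_s: 13.65
position: [0.4283, -0.0629, 0.0352]
tool_rot: [[0.326, 0.945, -0.0], [0.945, -0.326, -0.0], [-0.0, 0.0, -1.0]]
ft_force: [-0.0, 1.0, -1.3]
grip_width: 0.0173
gripper_force: 21.0
```

Emit:
arm_command:
  turn:
    - [0,0,0]
    - [0,0,0]
  xyz:
    - [-0.012,0,0]
    - [0,0,0]
  claw: [12,12]

```text
time_s: 13.85
position: [0.4281, -0.0635, 0.0352]
tool_rot: [[0.326, 0.945, 0.0], [0.945, -0.326, -0.0], [-0.0, 0.0, -1.0]]
ft_force: [0.5, 0.6, -2.2]
grip_width: 0.0174
gripper_force: 21.0
```

```bash
python3 -c "
from h import *
st([.4445-.05*.3233,-.0168-.05*.9463,.0352])"
```

```text
13.85 p [ 0.4281 -0.0635  0.0352] q [-24.2  26.3 108.1  -0.   45.6  -5.2] F [ 0.48  0.57 -2.23] T [-0.05   0.006  0.01 ] w 0.0174 g 21.0 yawx 70.98 z [ 0. -0. -1.]
units in tool axes [-0.011  0.008  0.001]
```

Emit:
arm_command:
  turn:
    - [0,0,0]
    - [0,0,0]
  xyz:
    - [-0.014,0,0]
    - [0,0,0]
  claw: [12,12]

```text
time_s: 14.05
position: [0.4278, -0.0638, 0.0352]
tool_rot: [[0.326, 0.945, -0.0], [0.945, -0.326, 0.001], [0.0, -0.0, -1.0]]
ft_force: [0.7, 3.4, -1.8]
grip_width: 0.0179
gripper_force: 20.9
```

Emit:
arm_command:
  turn:
    - [0,0,0]
    - [0,0,0]
  xyz:
    - [-0.01,0,0]
    - [0,0,0]
  claw: [12,12]

```text
time_s: 14.25
position: [0.4275, -0.0639, 0.0351]
tool_rot: [[0.326, 0.945, -0.001], [0.945, -0.326, 0.001], [0.001, -0.001, -1.0]]
ft_force: [1.2, 6.4, -2.2]
grip_width: 0.0176
gripper_force: 20.7
```

The force has risen to 6.5 N with no further travel, so this is the front stop. I'll relieve the pull by 0.8 mm, release and lift away.

Emit:
arm_command:
  turn:
    - [0,0,0]
    - [0,0,0]
    - [0,0,0]
    - [0,0,0]
    - [0,0,0]
    - [0,0,0]
  xyz:
    - [0.018,0,0.01]
    - [0,0,0]
    - [0,0,0]
    - [0,0,0]
    - [0,0,0]
    - [0,0,0]
  claw: [12,12,24,36,45,45]

```text
time_s: 14.85
position: [0.4281, -0.0638, 0.0347]
tool_rot: [[0.326, 0.945, 0.0], [0.945, -0.326, -0.0], [-0.0, 0.0, -1.0]]
ft_force: [0.1, -0.3, -0.5]
grip_width: 0.0448
gripper_force: 0.0
```

Emit:
arm_command:
  turn:
    - [0,0,0]
    - [0,0,0]
    - [0,0,0]
    - [0,0,0]
    - [0,0,0]
    - [0,0,0]
    - [0,0,0]
    - [0,0,0]
    - [0,0,0]
    - [0,0,0]
  xyz:
    - [0,0,-0.1]
    - [0,0,-0.3]
    - [0,0,-0.5]
    - [0,0,-0.6]
    - [0,0,-0.6]
    - [0,0,-0.6]
    - [-0.4,0,-0.4]
    - [-0.6,0,0]
    - [-0.5,0,0]
    - [0,0,0]
  claw: [45,45,45,45,45,45,45,45,45,45]

```text
time_s: 15.85
position: [0.403, -0.1365, 0.1902]
tool_rot: [[0.328, 0.945, 0.0], [0.945, -0.328, -0.001], [-0.001, 0.001, -1.0]]
ft_force: [0.6, 0.8, -0.5]
grip_width: 0.0452
gripper_force: 0.0
```

```bash
python3 - <<'E'
from h import *
st()
im,d=imaging.get_image("scene"); a=cv2.resize(im[150:300,150:330],None,fx=3,fy=3)
t,dt=imaging.get_image("top"); b=cv2.resize(t[215:325,195:335],None,fx=2.3,fy=2.3)
b=cv2.copyMakeBorder(b,0,max(0,a.shape[0]-b.shape[0]),0,0,0)[:a.shape[0]]; cv2.imwrite("pics/e.png",cv2.resize(np.hstack([a,b]),None,fx=.9,fy=.9))
P=cloud("top",dt);z=P[...,2];box=np.zeros(z.shape,bool);box[225:320,200:335]=1
m=(np.hypot(P[...,0]-.4282,P[...,1]+.0639)<.02)&(z>.058)&(z<.08); print("post",m.sum(),np.nanmedian(P[m],0))
br=box&(z>.044)&(z<.056)&(np.hypot(P[...,0]-.498,P[...,1]-.1425)<.06); print("bridge",cv2.minAreaRect(P[br][:,:2].astype(np.float32)))
for c,D,n in((cv2.imread("pics/scene2.png"),np.load("scene2.npy"),"old"),(im,d,"new")):
    Q=cloud("scene",D); m=(np.hypot(Q[...,0]-.498,Q[...,1]-.1425)<.02)&(Q[...,2]>.08)&(Q[...,2]<.11); print(n,np.nanpercentile(Q[m][:,2],[50,75,90]))
E
```

```text
15.85 p [ 0.403  -0.1365  0.1902] q [-34.7  11.6  96.7  -0.   71.6 -15.5] F [ 0.63  0.81 -0.46] T [-0.045 -0.028 -0.006] w 0.0452 g 0.0 yawx 70.83 z [ 4.e-04 -9.e-04 -1.e+00]
post 83 [ 0.42916018 -0.06346179  0.06804599]
bridge ((0.4985256791114807, 0.14350175857543945), (0.03612591326236725, 0.08975425362586975), 71.16812896728516)
old [0.09731267 0.09799298 0.09852669]
new [0.09746916 0.09807161 0.09882237]
```

View pics/e.png

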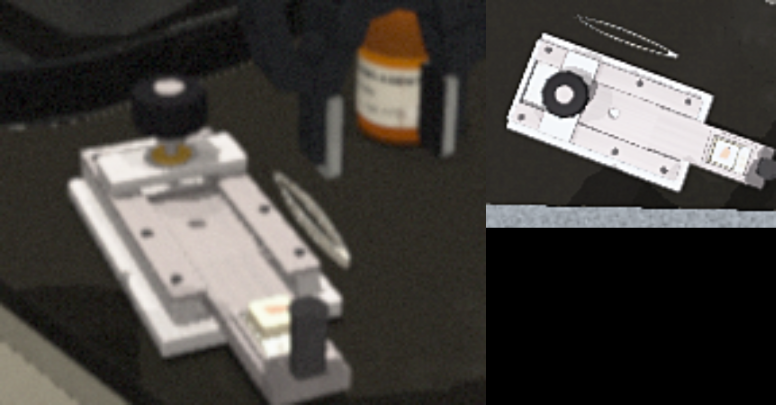

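The carrier is drawn out, with the post at (308,335) and the block flat in its pocket at (270,315). The knob is up, and the jig, forceps and bottle have not moved.

```bash
python3 -c "
from rig import env
print(env.close_job())"
```

```text
the job is handed in; nothing more can be done
None
```

I turned the knob clockwise about 150° until I felt its upper stop, drew the carrier about 50 mm to its front stop with the block flat in its pocket and the jig, forceps and bottle unmoved in the last pictures, then handed the job in at about 16 s; no verdict was returned.

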